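Clear paint bottles and a brush off the painting table

TASK

Tidy the painting table: stand the two paint bottles that are on the table upright in the white basket, and put the brush that is on the table into the yellow tub that already holds one, wholly inside and below its rim. Set the bottles down in the basket rather than dropping them. The bottle already in the basket must still stand there, the brush already in the tub must stay inside it, and everything else on the table stays where it is.

Things in the scene. Friction and masses are not known exactly. Their poses are not given: they have to be found in the camera images.
- basket: White plastic basket, an open box fixed to the table: 260 mm (its x) by 150 mm (its y) by 60 mm high, walls and floor 5 mm thick. Origin at the centre of its underside, z up. One bottle already stands in it near its +x end; the rest is empty. It lies on the left or the right of the table.
- tub: Yellow plastic tub, an open box fixed to the table: 240 mm (its x) by 170 mm (its y) by 60 mm high, walls and floor 5 mm thick. Origin at the centre of its underside, z up. A brush already lies in it along its -y wall. The basket is on one side of the table and the tub on the other. (Two stacked yellow tubs at the far right edge of the table are spares, not for use.)
- bottle_white: Squeeze bottle of paint, loose, standing on the table at the start: white body, lime green cap. A plain cylinder of 46 mm diameter from 0 to 97 mm height, cap above it (42 mm at its widest) ending in a nozzle at 135 mm. 0.11 to 0.22 kg. Origin at the centre of its underside, z up along the bottle.
- bottle_pink: Squeeze bottle of paint, loose, standing on the table at the start: pink body, orange cap. A plain cylinder of 46 mm diameter from 0 to 97 mm height, cap above it (42 mm at its widest) ending in a nozzle at 135 mm. 0.11 to 0.22 kg. Origin at the centre of its underside, z up along the bottle.
- brush_wood: Wide flat paint brush, loose, lying flat on the table at the start: light wooden handle, black hair. 140 mm long, 16 mm thick; the handle is 24 mm wide and runs from x = -70 to +10 mm, then a steel ferrule 28 mm wide to +35 mm, then hair to +70 mm. About 50 g. Origin under the middle of its length, on its underside; x points from handle to hair, z up.
- stored_bottle: Dark blue bottle with orange cap, the same size as the other bottles, already standing loose in the basket; origin at the centre of its underside.
- stored_brush: Brush with green handle and black hair, the same size as the other brushes, already lying loose in the tub; origin under the middle of its length.
- palette: Round white flower palette, 80 mm across, 12 mm high, loose in the middle of the table among the things to clear; leave it. Origin under its centre.
- water_mug: Blue mug, 76 mm across, 85 mm high, loose, towards the far edge; leave it. Origin under its centre.
- owl: Small painted blue owl figure, 60 mm across, 80 mm high, loose, standing among the things to clear; leave it. Origin under its centre.
- brush_wood_butt (a point): Centre of the handle end of this brush.
- brush_wood_hair (a point): Centre of the hair end of this brush.
- stored_brush_butt (a point): Centre of the handle end of this brush.
- stored_brush_hair (a point): Centre of the hair end of this brush.
There are look-alikes about, which are no part of the job. Of the things shaped like the bottle_pink, the pink one is meant.

How it is judged:
At the end, for the whole second after the job is handed in: Both table bottles and the stored bottle stand upright (within about 11 degrees) on the floor of the white basket, and both ends of the table brush and of the stored brush are inside the yellow tub and below its rim (60 mm); all released and at rest (x of bottle_white in the frame of basket between -0.115 and 0.115 m and y of bottle_white in the frame of basket between -0.06 and 0.06 m and z of bottle_white in the frame of basket between -0.005 and 0.018 m and angle between each of bottle_white, bottle_pink, stored_bottle's own z axis and vertical below 0.2 rad and linear speed of each of bottle_white, bottle_pink, stored_bottle, brush_wood, stored_brush below 0.03 m/s and x of bottle_pink in the frame of basket between -0.115 and 0.115 m and y of bottle_pink in the frame of basket between -0.06 and 0.06 m and z of bottle_pink in the frame of basket between -0.005 and 0.018 m and x of stored_bottle in the frame of basket between -0.115 and 0.115 m and y of stored_bottle in the frame of basket between -0.06 and 0.06 m and z of stored_bottle in the frame of basket between -0.005 and 0.018 m and x of brush_wood_butt in the frame of tub between -0.118 and 0.118 m and y of brush_wood_butt in the frame of tub between -0.083 and 0.083 m and z of brush_wood_butt in the frame of tub between 0 and 0.06 m and x of brush_wood_hair in the frame of tub between -0.118 and 0.118 m and y of brush_wood_hair in the frame of tub between -0.083 and 0.083 m and z of brush_wood_hair in the frame of tub between 0 and 0.06 m and x of stored_brush_butt in the frame of tub between -0.118 and 0.118 m and y of stored_brush_butt in the frame of tub between -0.083 and 0.083 m and z of stored_brush_butt in the frame of tub between 0 and 0.06 m and x of stored_brush_hair in the frame of tub between -0.118 and 0.118 m and y of stored_brush_hair in the frame of tub between -0.083 and 0.083 m and z of stored_brush_hair in the frame of tub between 0 and 0.06 m); the robot touches nothing.
It fails at once if the white bottle is dropped into the basket (falling faster than 0.8 m/s, about 35 mm of free fall) (x of bottle_white in the frame of basket between -0.125 and 0.125 m and y of bottle_white in the frame of basket between -0.07 and 0.07 m and z of bottle_white in the frame of basket below 0.05 m and linear speed of bottle_white above 0.8 m/s).
It fails at once if the pink bottle is dropped into the basket (falling faster than 0.8 m/s, about 35 mm of free fall) (x of bottle_pink in the frame of basket between -0.125 and 0.125 m and y of bottle_pink in the frame of basket between -0.07 and 0.07 m and z of bottle_pink in the frame of basket below 0.05 m and linear speed of bottle_pink above 0.8 m/s).
It fails at once if the palette, mug or owl is displaced by more than 30 mm (distance of any of palette, water_mug, owl from where it was at the start of the episode above 0.03 m).
It also fails if it takes over 69 s, if anything falls off the work surface, if the arm or the gripper's body presses on something with over 40 N, if the wrist force passes 120 N, or if a joint passes its speed limit or range.

ROBOT

A 6-joint arm with a two-finger parallel gripper is mounted at the origin on the work surface. World frame = base frame: x ahead of the robot, y to its left, z up, the work surface at z = 0. Lengths are in m, angles in rad, forces in N, time in s.
With the tool pointing down it reaches from about 0.225 to 0.725 m from the base axis. Payload 3.1 kg.
Tool frame: the origin (TCP) lies at the very end of the fingers, on their centre line; the grasp point (between the pads) lies 19 mm behind it; z points along the fingers, y is the line along which they close (so a half turn about z gives the same grasp; the last joint's range is limited). The gripper opens to 85 mm and grips with 20 to 120 N. Pads are 22 mm wide; open, the fingers measure 114 mm over their backs; the gripper's body (76 mm by 85 mm) begins 54 mm behind the grasp point. The pads swing forward as they close: fully open they stand 13 mm farther back than shut.
Start: joints at [1.026, 0.048, 0.099, 1.622, 0, 1.443], TCP at [0.213, 0.48, 0.231] pointing down, gripper open.
Joint ranges: [-2.91, 2.91], [-0.99, 1.94], [-1.21, 1.42], [-2.12, 2.29], [-1.49, 1.47], [-3.14, 3.14]. Speed limits (rad/s): [2.79, 2.79, 3.14, 3.14, 3.14, 3.14].

INTERFACE

Orientations are given as a unit quaternion [w, x, y, z].
In Python, from plant import get_state, get_image, hand_in, masks_of gives the robot as it stands. The module is installed in compiled form; this text tells all that it offers.
- The arm moves only by the tool apply_moves, never from a script. Its argument "rows" is a list of rows, each a list of 4 numbers: the shift along the world's x, y, z in m, then the turn about the world's z in rad. In form: [[x, y, z, turn], ...]. A call has 1 to 8 rows; each row is the pose to reach, as a shift and turn from the pose commanded when the call began; what a row does not reach only later rows make up. A row lasts 1/10 s, in which the tool goes at most 50 mm and 8.59 degrees, less where a joint would pass 70% of its speed; a pose out of reach is approached as far as the arm can. A call with a gripper value outside its range is refused whole. "grip" is the finger opening in m, from 0 to 0.0854, set as the call begins (left out, the last holds). The fingers move at their own pace and stop on an object; the grip force is fixed at half the most. Time passes only in rows, so rows that repeat a pose let the fingers close. It gives the time, the measured TCP pose, the force, the opening and the grip force at its end, in the units of the state.
- get_state(): the state, without advancing time (a new reading comes with each control period).
- get_image(name): name is "side" or "top" or "wrist"; returns a dict with "image" (480x640x3 uint8, red, green, blue), "depth" (480x640 float32, m along the optical axis (not along the pixel's ray), 0 where there is no reading), "fx", "fy", "cx", "cy" (pixels), "R" (3x3) and "t" (3): a world point X has camera coordinates R X + t; the wrist camera has in their place "hand_eye" (4x4, takes a point from camera to tool coordinates, whose origin is the TCP and whose axes are the flange's). Camera axes: x right, y down, z forward; pixel columns grow to the right and rows downward; lengths in m; the calibration is good to about 2 mm. A picture is of the moment at which its call begins: read the wrist's pose just before it.
- hand_in(): hands the job in; it is judged then, once.
Trained networks look in the newest picture that a camera, given by its name, has taken for a name from the list of things; names that differ only in an ending like _2 or _b are one class to them, and where a whole thing is asked for, a point or a joint stands for the part that bears it (a point fixed in the world has none). Each returns a list of dicts, best first, with "score" (0 to 1); they miss things now and then, are a little off and sometimes report something else, mostly with a low value. They report only what shows in the picture. A call takes as long as a camera call. They do not tell look-alikes from the thing itself.
- masks_of(label, camera): "mask" (480x640 bool, what is visible of it) and "box" ([centre column, centre row, width, height] in pixels, round what is visible of it).
The state is a dict: "time": time; "joint_pos": joint angles; "qvel": joint speeds; "joint_torque": joint torques, N m; "position": TCP position; "orientation": TCP orientation; "ft_force": force on the tool from outside, world axes, zero at the start; "torque": the same for the moment, N m; "grip_width": finger opening in m; "grip_force": force on a finger pad.
Only numpy, scipy, OpenCV 4.12 (cv2) and the standard library are available. Lean on these libraries where they do the work, as an engineer would, in place of code of your own. Each camera call takes 0.05 s, during which the arm holds its last target. There are 200 camera calls.

## Working session

There is one attempt and no reset: what is moved stays moved. The work goes in short steps, Python scripts to look and compute and a tool call to move; the robot and the scene stay as the last step left them, time stands still between calls to the robot, and variables do not carry over. Pictures are saved under pics/ and viewed, at most 10 in all, crops included, and the job is handed in when it is done.

Besides the shell and the picture viewer there is one more tool, called after "Request:" as name(argument=value, ...) on one line, values as JSON. apply_moves: Moves the arm, as the interface text tells. Its arguments: {"type":"object","properties":{"rows":{"type":"array","items":{"type":"array","items":{"type":"number"}}},"grip":{"type":"number"}},"required":["rows"]}

```bash
mkdir -p pics; cat > h.py <<'E'
import numpy as np, cv2
from plant import *
def cloud(g):
    d=g["depth"]; v,u=np.mgrid[0:480,0:640]
    P=np.stack([(u-g["cx"])/g["fx"]*d,(v-g["cy"])/g["fy"]*d,d],-1)
    W=(P-g["t"])@g["R"]   # R^T (P-t)
    W[d==0]=np.nan
    return W
def save(n,im): cv2.imwrite("pics/"+n+".png",im[:,:,::-1])
E
python3 - <<'E'
from h import *
for c in ["top","side"]:
    g=get_image(c); save(c+"0",g["image"]); np.savez(c+"0.npz",W=cloud(g),im=g["image"]); W=cloud(g)
    print(c,g["fx"],g["R"].round(2).tolist(),g["t"])
    for n in ["basket","tub","bottle_white","bottle_pink","brush_wood","stored_bottle","stored_brush","palette","water_mug","owl"]:
        for m in masks_of(n,c)[:5]:
            p=W[m["mask"]]; p=p[~np.isnan(p[:,0])]
            if len(p): print(n,round(m["score"],2),np.round(m["box"]),np.median(p,0).round(3),p[:,2].max().round(3))
s=get_state();print(s["time"],s["position"],s["orientation"],s["grip_width"])
E
```

```text
top 603.6279063597885 [[0.03, -1.0, -0.02], [-0.98, -0.03, -0.17], [0.17, 0.02, -0.98]] [-0.02685115  0.56683102  1.14877983]
basket 0.8 [141. 280.  90. 133.] [0.479 0.341 0.006] 0.126
tub 0.55 [497. 275. 113. 137.] [ 0.52  -0.375  0.005] 0.067
bottle_white 0.87 [255. 305.  31.  26.] [0.434 0.1   0.115] 0.137
bottle_white 0.22 [524. 278.  17.  70.] [ 0.514 -0.431  0.019] 0.026
bottle_pink 0.86 [216. 153.  34.  39.] [0.731 0.193 0.096] 0.14
bottle_pink 0.85 [309. 180.  20.  35.] [0.684 0.005 0.099] 0.137
bottle_pink 0.77 [257. 156.  27.  33.] [0.728 0.109 0.096] 0.139
bottle_pink 0.74 [260. 197.  29.  36.] [0.645 0.1   0.105] 0.139
brush_wood 0.77 [366. 311.  28.  66.] [ 0.437 -0.112  0.014] 0.021
brush_wood 0.25 [254. 304.  27.  29.] [0.435 0.1   0.115] 0.137
stored_bottle 0.56 [145. 238.  38.  30.] [0.563 0.317 0.101] 0.144
stored_brush 0.64 [526. 281.  26.  70.] [ 0.512 -0.431  0.019] 0.026
palette 0.77 [306. 255.  38.  37.] [0.547 0.012 0.009] 0.018
water_mug 0.8 [303. 134.  58.  45.] [0.803 0.013 0.038] 0.091
owl 0.57 [374. 204.  33.  29.] [ 0.645 -0.121  0.065] 0.082
side 507.61
[... 563 characters left out ...]
e_pink 0.56 [357. 164.  23.  54.] [0.73  0.185 0.085] 0.134
brush_wood 0.62 [249. 286.  72.  41.] [ 0.434 -0.12   0.013] 0.018
brush_wood 0.17 [408. 211.  36.  54.] [ 0.787 -0.016  0.055] 0.086
stored_bottle 0.78 [274. 144.  19.  43.] [0.564 0.31  0.086] 0.138
stored_brush 0.75 [320. 414.  61.   3.] [ 0.468 -0.415  0.019] 0.022
palette 0.59 [409. 211.  38.  52.] [ 0.788 -0.015  0.054] 0.086
palette 0.58 [293. 237.  39.  27.] [0.545 0.003 0.009] 0.015
water_mug 0.84 [408. 211.  37.  51.] [ 0.787 -0.016  0.055] 0.086
owl 0.72 [364. 259.  28.  41.] [ 0.646 -0.143  0.044] 0.08
1.1 [0.21253917 0.48006712 0.23131869] [5.47747172e-06 2.06876869e-01 9.78366987e-01 2.43308392e-05] 0.08492590741816239
```

View pics/top0.png

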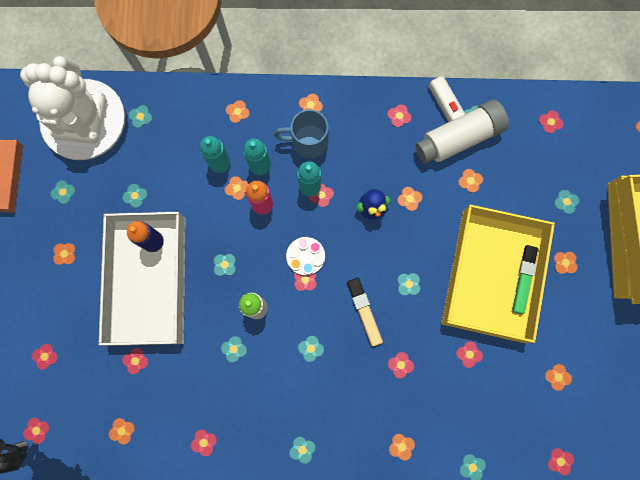

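View pics/side0.png

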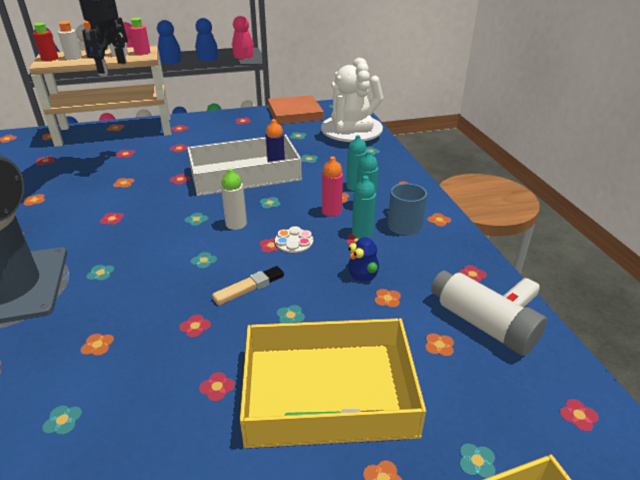

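The top view shows the basket at (141,280), the tub at (497,275), the white bottle at (255,305), and the brush at (366,311) with its hair up-left at (356,288).
Candidates for the pink bottle: pink (260,197), teal (216,153), teal (257,156) and teal (309,180). I choose (260,197), the only pink body with an orange cap. The blue one at (145,238) is the stored bottle. The only table brush is (366,311), because the green one at (526,281) is stored.

```bash
python3 - <<'E'
from h import *
from scipy.optimize import least_squares
T=np.load("top0.npz");S=np.load("side0.npz")
save("crop",cv2.resize(T["im"][130:340,190:400],(600,600)))
A=np.vstack([T["W"].reshape(-1,3),S["W"].reshape(-1,3)]);src=np.r_[np.zeros(307200),np.ones(307200)]
ok=~np.isnan(A[:,0]);A=A[ok];src=src[ok]
for n,c in dict(white=(.435,.095),pink=(.655,.095),stored=(.567,.31),teal1=(.69,0),teal2=(.735,.105),teal3=(.735,.19)).items():
    for s in (0,1,2):
        m=(np.hypot(A[:,0]-c[0],A[:,1]-c[1])<.04)&(A[:,2]>.02 if n!="stored" else A[:,2]>.065)&(A[:,2]<.093)
        if s<2:m&=src==s
        p=A[m]
        if len(p)<20: continue
        r=least_squares(lambda q:np.hypot(p[:,0]-q[0],p[:,1]-q[1])-.023,c,loss="soft_l1",f_scale=.002)
        print(n,s,len(p),r.x.round(4))
    m=(np.hypot(A[:,0]-c[0],A[:,1]-c[1])<.04)&(A[:,2]>.128);print("  nozzle",A[m].mean(0).round(4))
def rect(m,n):
    p=A[m][:,:2].astype(np.float32)
    print(n,len(p),cv2.minAreaRect(p), )
for s in (0,1):
  z=A[:,2]
  rect((src==s)&(z>.053)&(z<.066)&(abs(A[:,0]-.48)<.18)&(abs(A[:,1]-.33)<.12)&~(np.hypot(A[:,0]-.567,A[:,1]-.31)<.04),"basket")
  rect((src==s)&(z>.053)&(z<.068)&(abs(A[:,0]-.52)<.17)&(abs(A[:,1]+.38)<.14),"tub")
  b=(src==s)&(z>.010)&(z<.025)&(abs(A[:,0]-.437)<.1)&(abs(A[:,1]+.112)<.06)
  rect(b,"brush")
  b=(src==s)&(z>.010)&(z<.03)&(np.hypot(A[:,0]-.512,A[:,1]+.431)<.08); 
m=masks_of("stored_brush","top")
p=T["W"][m[0]["mask"]];rect_=cv2.minAreaRect(p[:,:2].astype(np.float32));print("stored",rect_)
m=(np.hypot(A[:,0]-.645,A[:,1]+.13)<.06)&(A[:,2]>.01);print("owl",A[m].min(0),A[m].max(0))
E
```

```text
white 0 107 [0.4384 0.1078]
white 1 638 [0.4372 0.1071]
white 2 745 [0.4375 0.1073]
  nozzle [0.4376 0.1056 0.1326]
pink 0 203 [0.6558 0.1056]
pink 1 577 [0.6545 0.105 ]
pink 2 780 [0.6551 0.1051]
  nozzle [0.6538 0.1038 0.1322]
stored 0 109 [0.5688 0.3282]
stored 1 186 [0.5677 0.3277]
stored 2 295 [0.5682 0.3279]
  nozzle [0.567  0.3257 0.1344]
teal1 0 217 [0.697  0.0066]
teal1 1 660 [0.6956 0.0061]
teal1 2 877 [0.6962 0.0061]
  nozzle [0.695  0.0047 0.1328]
teal2 0 255 [0.7405 0.1141]
teal2 1 189 [0.7393 0.1139]
teal2 2 444 [0.7401 0.1141]
  nozzle [0.7384 0.1124 0.1323]
teal3 0 277 [0.7432 0.2002]
teal3 1 312 [0.7422 0.1995]
teal3 2 589 [0.7428 0.1998]
  nozzle [0.7412 0.1977 0.1319]
basket 1222 ((0.4878728985786438, 0.33317887783050537), (0.26027151942253113, 0.15282253921031952), 3.1318812370300293)
tub 1247 ((0.51815265417099, -0.37298887968063354), (0.17146164178848267, 0.24121858179569244), 78.90442657470703)
brush 823 ((0.43646103143692017, -0.11237936466932297), (0.1390897035598755, 0.028216583654284477), 22.561725616455078)
basket 598 ((0.48654574155807495, 0.33187127113342285), (0.260647714138031, 0.15944287180900574), 3.33172345161438)
tub 2418 ((0.5167521834373474, -0.37453341484069824), (0.1723964810371399, 0.24035261571407318), 78.75947570800781)
brush 735 ((0.4356619119644165, -0.11454837024211884), (0.14084656536579132, 0.02978195622563362), 23.16982078552246)
stored ((0.5100409984588623, -0.4342966079711914), (0.032514359802007675, 0.14072774350643158), 78.14997100830078)
owl [ 0.62201585 -0.16090674  0.01006051] [ 0.68170023 -0.09078766  0.08237852]
```

View pics/crop.png

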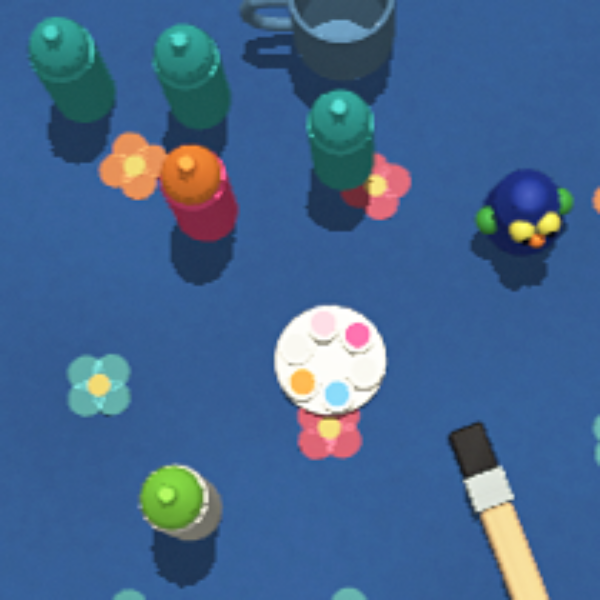

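The crop confirms the choice: pink body with orange cap at crop (200,190), with teal look-alikes beside and behind it, clear by at least 39 mm. I'll go to the white bottle first, closing the fingers along world y.

Request:
apply_moves(rows=[[0.225,-0.373,0,0.417],[0.225,-0.373,0,0.417],[0.225,-0.373,0,0.417],[0.225,-0.373,0,0.417],[0.225,-0.373,0,0.417],[0.225,-0.373,0,0.417],[0.225,-0.373,0,0.417],[0.225,-0.373,0,0.417]], grip=0.085)

```text
time: 1.95
position: [0.4122, 0.1488, 0.2317]
orientation: [0.001, -0.0, 1.0, 0.0]
ft_force: [0.3, 0.3, -0.3]
grip_width: 0.085
grip_force: 0.0
```

Request:
apply_moves(rows=[[0.05,-0.05,0,0],[0.05,-0.05,0,0],[0.05,-0.05,0,0]])

```text
time: 2.25
position: [0.463, 0.0982, 0.2308]
orientation: [-0.0, 0.002, 1.0, -0.0]
ft_force: [-0.7, 0.9, -0.8]
grip_width: 0.0845
grip_force: 0.0
```

Request:
apply_moves(rows=[[-0.025,0.009,0,0],[-0.025,0.009,0,0],[-0.025,0.009,0,0]])

```text
time: 2.55
position: [0.4359, 0.1104, 0.2317]
orientation: [0.0, -0.001, 1.0, 0.0]
ft_force: [-0.4, -0.7, 0.1]
grip_width: 0.085
grip_force: 0.0
```

Request:
apply_moves(rows=[[0.001,-0.003,-0.04,0],[0.001,-0.003,-0.08,0],[0.001,-0.003,-0.12,0],[0.001,-0.003,-0.145,0],[0.001,-0.003,-0.163,0],[0.001,-0.003,-0.163,0]])

```text
time: 3.15
position: [0.4347, 0.1068, 0.0651]
orientation: [-0.003, -0.001, 1.0, -0.0]
ft_force: [-0.4, 0.1, -0.5]
grip_width: 0.0851
grip_force: 0.0
```

Request:
apply_moves(rows=[[0,0,0,0],[0,0,0,0],[0,0,0,0],[0,0,0,0],[0,0,0,0],[0,0,0,0],[0,0,0,0],[0,0,0,0]], grip=0.03)

```text
time: 3.95
position: [0.4393, 0.107, 0.0706]
orientation: [0.002, -0.0, 1.0, 0.001]
ft_force: [-0.7, -0.3, 6.4]
grip_width: 0.0443
grip_force: 61.7
```

Request:
apply_moves(rows=[[0,0,0.02,0],[0,0,0.05,0],[0,0,0.09,0],[0,0,0.13,0],[0,0,0.15,0],[-0.004,0.03,0.15,0],[-0.008,0.07,0.15,0],[-0.012,0.11,0.15,0]])

```text
time: 4.75
position: [0.4255, 0.2173, 0.2186]
orientation: [0.0, 0.001, 1.0, -0.0]
ft_force: [1.3, 0.7, -1.6]
grip_width: 0.0441
grip_force: 61.5
```

Request:
apply_moves(rows=[[-0.004,0.04,0,0],[-0.008,0.075,0,0],[-0.01,0.1,0,0],[-0.011,0.112,0,0],[-0.011,0.112,0,0],[-0.011,0.112,0,0]])

```text
time: 5.35
position: [0.4144, 0.3276, 0.2181]
orientation: [-0.0, 0.0, 1.0, -0.001]
ft_force: [-0.1, 0.6, -0.4]
grip_width: 0.0441
grip_force: 61.6
```

```bash
cat > chk.py <<'E'
from h import *
import sys
from scipy.optimize import least_squares
s=get_state();print(s["time"],s["position"].round(4) if hasattr(s["position"],"round") else s["position"],s["grip_width"],s["ft_force"])
for c in ("side","top"):
    g=get_image(c);W=cloud(g);save(sys.argv[2]+c,g["image"])
    for n in sys.argv[1].split(","):
        for m in masks_of(n,c)[:2]:
            p=W[m["mask"]];p=p[~np.isnan(p[:,0])]
            if len(p)>20: print(c,n,round(m["score"],2),np.round(m["box"]),np.median(p,0).round(3),np.percentile(p[:,2],[2,98]).round(3))
E
python3 chk.py bottle_white a
```

```text
5.35 [0.4144 0.3276 0.2181] 0.04409226561595999 [-0.13505785  0.61165796 -0.37544823]
side bottle_white 0.79 [206.  97.  27.  56.] [0.412 0.31  0.194] [-0.266  0.27 ]
side bottle_white 0.75 [275. 143.  19.  43.] [0.565 0.311 0.085] [0.003 0.135]
top bottle_white 0.73 [117. 314.  37.  22.] [0.396 0.314 0.21 ] [0.156 0.258]
```

Request:
apply_moves(rows=[[0,0.001,-0.04,0],[0,0.001,-0.08,0],[0,0.001,-0.11,0],[0,0.001,-0.128,0],[0,0.001,-0.136,0],[0,0.001,-0.141,0],[0,0.001,-0.144,0],[0,0.001,-0.144,0]])

```text
time: 6.35
position: [0.4155, 0.33, 0.076]
orientation: [0.001, 0.0, 1.0, 0.001]
ft_force: [0.2, 0.8, -1.3]
grip_width: 0.0445
grip_force: 61.5
```

Request:
apply_moves(rows=[[0,0,0,0],[0,0,0,0],[0,0,0,0]])

```text
time: 6.65
position: [0.4154, 0.3302, 0.0757]
orientation: [0.001, -0.0, 1.0, 0.001]
ft_force: [0.1, 0.0, 2.8]
grip_width: 0.0443
grip_force: 61.9
```

Request:
apply_moves(rows=[[0,0,-0.001,0],[0,0,-0.001,0],[0,0,-0.001,0]])

```text
time: 6.95
position: [0.4156, 0.3303, 0.0756]
orientation: [0.002, -0.0, 1.0, 0.001]
ft_force: [-0.2, -1.0, 7.5]
grip_width: 0.044
grip_force: 62.3
```

Request:
apply_moves(rows=[[0,0,0,0],[0,0,0,0],[0,0,0,0],[0,0,0,0],[0,0,0,0]], grip=0.07)

```text
time: 7.45
position: [0.4142, 0.3295, 0.0729]
orientation: [-0.0, -0.0, 1.0, -0.0]
ft_force: [-0.8, -0.3, -0.5]
grip_width: 0.07
grip_force: 0.0
```

Request:
apply_moves(rows=[[0,0,0.02,0],[0,0,0.05,0],[0,0,0.09,0],[0,0,0.13,0],[0,0,0.15,0],[0.05,-0.04,0.15,0],[0.09,-0.08,0.15,0],[0.13,-0.12,0.15,0]])

```text
time: 8.25
position: [0.5263, 0.228, 0.2238]
orientation: [0.001, -0.001, 1.0, 0.0]
ft_force: [0.6, -0.0, 0.3]
grip_width: 0.0699
grip_force: 0.0
```

Request:
apply_moves(rows=[[0.04,-0.04,0,0],[0.07,-0.07,0,0],[0.1,-0.09,0,0],[0.11,-0.105,0,0],[0.11,-0.105,0,0],[0.11,-0.105,0,0]], grip=0.085)

```text
time: 8.85
position: [0.6344, 0.1241, 0.2232]
orientation: [-0.001, -0.0, 1.0, 0.0]
ft_force: [-0.5, 0.3, -0.2]
grip_width: 0.0849
grip_force: 0.0
```

```bash
python3 chk.py bottle_white,stored_bottle b; python3 -c "
import plant;print([plant.get_state()['position'] for _ in range(2)])"
```

```text
8.85 [0.6344 0.1241 0.2232] 0.08490693711143481 [-0.54495611  0.2970046  -0.21511712]
side bottle_white 0.91 [213. 147.  21.  50.] [0.413 0.313 0.082] [0.03  0.135]
side stored_bottle 0.86 [274. 144.  24.  40.] [0.564 0.31  0.086] [0.038 0.132]
side stored_bottle 0.39 [293. 239.  37.  24.] [0.545 0.002 0.01 ] [0.001 0.013]
top bottle_white 0.75 [123. 313.  10.  23.] [0.411 0.334 0.126] [0.116 0.14 ]
top bottle_white 0.44 [114. 278.  31. 134.] [0.486 0.398 0.009] [-0.     0.062]
top stored_bottle 0.55 [308. 258.  36.  35.] [0.546 0.011 0.009] [-0.     0.016]
[array([0.6345016 , 0.12481067, 0.22392239]), array([0.6345016 , 0.12481067, 0.22392239])]
```

Request:
apply_moves(rows=[[0.0205,-0.02,0,0],[0.0205,-0.02,0,0],[0.0205,-0.02,-0.04,0],[0.0205,-0.02,-0.08,0],[0.0205,-0.02,-0.12,0],[0.0205,-0.02,-0.14,0],[0.0205,-0.02,-0.154,0],[0.0205,-0.02,-0.154,0]])

```text
time: 9.95
position: [0.6536, 0.1041, 0.0669]
orientation: [-0.002, -0.0, 1.0, -0.0]
ft_force: [-0.6, 0.7, 0.1]
grip_width: 0.0852
grip_force: 0.0
```

Request:
apply_moves(rows=[[0,0,0,0],[0,0,0,0],[0,0,0,0],[0,0,0,0],[0,0,0,0],[0,0,0,0],[0,0,0,0],[0,0,0,0]], grip=0.03)

```text
time: 10.75
position: [0.6576, 0.1041, 0.0723]
orientation: [0.003, -0.0, 1.0, 0.0]
ft_force: [-0.1, 0.6, 5.8]
grip_width: 0.0438
grip_force: 61.7
```

Request:
apply_moves(rows=[[0,0,0.02,0],[0,0,0.05,0],[0,0,0.09,0],[0,0,0.13,0],[0,0,0.15,0],[0,0,0.15,0]])

```text
time: 11.35
position: [0.6577, 0.1036, 0.2244]
orientation: [0.004, -0.0, 1.0, 0.0]
ft_force: [0.8, -0.3, -0.8]
grip_width: 0.0439
grip_force: 61.4
```

Request:
apply_moves(rows=[[-0.02,0.025,0,0],[-0.045,0.06,0,0],[-0.07,0.095,0,0],[-0.095,0.13,0,0],[-0.12,0.165,0,0],[-0.145,0.2,0,0],[-0.16,0.218,0,0],[-0.167,0.228,0,0]])

```text
time: 12.15
position: [0.486, 0.3328, 0.2169]
orientation: [-0.002, -0.001, 1.0, -0.001]
ft_force: [0.6, 0.9, -0.9]
grip_width: 0.0441
grip_force: 61.4
```

Request:
apply_moves(rows=[[0,0,0,0],[0,0,0,0],[0,0,0,0]])

```text
time: 12.45
position: [0.4896, 0.3303, 0.2187]
orientation: [-0.0, 0.001, 1.0, -0.0]
ft_force: [-0.1, -0.1, -1.3]
grip_width: 0.0444
grip_force: 61.4
```

```bash
python3 chk.py bottle_pink c
```

```text
12.45 [0.4896 0.3303 0.2187] 0.044350161421958356 [-0.12861579 -0.06480921 -1.3139051 ]
side bottle_pink 0.97 [357. 163.  19.  54.] [0.73  0.185 0.086] [0.005 0.131]
side bottle_pink 0.76 [238.  94.  24.  56.] [0.482 0.312 0.194] [0.149 0.262]
top bottle_pink 0.97 [255. 156.  25.  36.] [0.728 0.11  0.096] [0.002 0.133]
top bottle_pink 0.84 [309. 179.  19.  33.] [0.684 0.005 0.105] [0.01  0.134]
```

Held, with the bottle's bottom at about 0.149. Lowering.

Request:
apply_moves(rows=[[0,0.001,-0.04,0],[0,0.001,-0.08,0],[0,0.001,-0.11,0],[0,0.001,-0.128,0],[0,0.001,-0.136,0],[0,0.001,-0.141,0],[0,0.001,-0.144,0],[0,0.001,-0.144,0]])

```text
time: 13.45
position: [0.4899, 0.3331, 0.0774]
orientation: [0.002, -0.0, 1.0, 0.001]
ft_force: [0.8, -0.6, -1.4]
grip_width: 0.044
grip_force: 61.4
```

Request:
apply_moves(rows=[[0,0,0,0],[0,0,-0.001,0],[0,0,-0.001,0],[0,0,-0.001,0]])

```text
time: 13.85
position: [0.4902, 0.3332, 0.0773]
orientation: [0.002, -0.0, 1.0, 0.001]
ft_force: [-0.9, -0.7, 5.7]
grip_width: 0.0438
grip_force: 62.0
```

Request:
apply_moves(rows=[[0,0,0,0],[0,0,0,0],[0,0,0,0],[0,0,0,0],[0,0,0,0]], grip=0.07)

```text
time: 14.35
position: [0.4885, 0.3326, 0.074]
orientation: [-0.0, -0.0, 1.0, -0.0]
ft_force: [0.0, 0.4, -0.2]
grip_width: 0.0699
grip_force: 0.0
```

Request:
apply_moves(rows=[[0,0,0.02,0],[0,0,0.05,0],[0,0,0.09,0],[0,0,0.13,0],[0,0,0.15,0],[0,-0.03,0.15,0],[-0.01,-0.07,0.15,0],[-0.01,-0.11,0.15,0]])

```text
time: 15.15
position: [0.4779, 0.222, 0.2246]
orientation: [0.0, -0.001, 1.0, 0.0]
ft_force: [0.7, -0.6, -0.9]
grip_width: 0.07
grip_force: 0.0
```

Request:
apply_moves(rows=[[-0.01,-0.045,0,0.1],[-0.01,-0.09,0,0.2],[-0.02,-0.135,0,0.3],[-0.02,-0.18,0,0.398],[-0.03,-0.225,0,0.398],[-0.04,-0.265,0,0.398],[-0.047,-0.3,0,0.398],[-0.047,-0.33,0,0.398]], grip=0.06)

```text
time: 15.95
position: [0.4307, -0.1091, 0.2245]
orientation: [0.0, -0.197, 0.98, -0.0]
ft_force: [0.1, 0.1, 1.2]
grip_width: 0.0599
grip_force: 0.0
```

```bash
python3 chk.py bottle_pink,bottle_white,stored_bottle,palette,owl d
```

```text
15.95 [ 0.4307 -0.1091  0.2245] 0.059900765224374805 [0.05913136 0.06226221 1.17467397]
side bottle_pink 0.87 [367. 171.  27.  38.] [0.735 0.1   0.099] [0.056 0.133]
side bottle_pink 0.85 [358. 162.  25.  55.] [0.73  0.184 0.085] [0.004 0.13 ]
side bottle_white 0.49 [207. 154.  13.  36.] [0.401 0.312 0.068] [0.03  0.109]
side stored_bottle 0.75 [277. 141.  20.  44.] [0.565 0.311 0.087] [0.04  0.134]
side stored_bottle 0.44 [322. 413.  66.  10.] [ 0.524 -0.425  0.019] [0.017 0.021]
side palette 0.64 [294. 239.  39.  26.] [0.545 0.002 0.009] [-0.     0.013]
side owl 0.9 [364. 261.  29.  42.] [ 0.646 -0.143  0.043] [0.003 0.078]
top bottle_pink 0.76 [141. 276.  40.  27.] [0.484 0.322 0.103] [0.009 0.139]
top bottle_pink 0.6 [310. 179.  20.  38.] [0.684 0.005 0.105] [0.007 0.134]
top bottle_white 0.95 [137. 315.  40.  30.] [0.413 0.318 0.104] [0.008 0.138]
top stored_bottle 0.9 [146. 236.  37.  30.] [0.562 0.317 0.102] [0.006 0.139]
top palette 0.86 [307. 257.  37.  33.] [0.547 0.011 0.01 ] [0.001 0.016]
top palette 0.21 [302. 131.  54.  46.] [0.802 0.013 0.039] [0.001 0.086]
top owl 0.63 [374. 204.  35.  30.] [ 0.645 -0.122  0.066] [0.022 0.08 ]
```

View pics/dside.png

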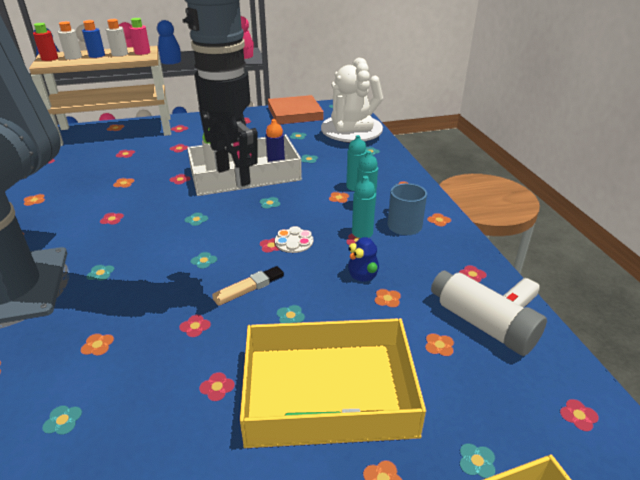

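The view shows the three bottles behind the gripper, standing in the basket around (240,160); the palette, owl and brush (249,286) are unmoved. Now the brush.

Request:
apply_moves(rows=[[0.002,-0.006,-0.04,0],[0.002,-0.006,-0.08,0],[0.002,-0.006,-0.12,0],[0.002,-0.006,-0.16,0],[0.002,-0.006,-0.18,0],[0.002,-0.006,-0.18,0],[0.002,-0.006,-0.18,0]])

```text
time: 17.25
position: [0.4337, -0.1131, 0.0447]
orientation: [-0.0, -0.198, 0.98, 0.0]
ft_force: [-0.2, 0.2, 1.3]
grip_width: 0.06
grip_force: 0.0
```

Request:
apply_moves(rows=[[-0.001,-0.001,-0.02,0],[-0.001,-0.001,-0.033,0],[-0.001,-0.001,-0.041,0],[-0.001,-0.001,-0.041,0],[-0.001,-0.001,-0.041,0]])

```text
time: 17.75
position: [0.4331, -0.1145, 0.0039]
orientation: [0.0, -0.198, 0.98, -0.0]
ft_force: [0.1, -1.1, 0.7]
grip_width: 0.0598
grip_force: 0.0
```

Request:
apply_moves(rows=[[0,0,0,0],[0,0,0,0],[0,0,0,0],[0,0,0,0],[0,0,0,0],[0,0,0,0],[0,0,0,0],[0,0,0,0]], grip=0.01)

```text
time: 18.55
position: [0.4335, -0.1148, 0.0043]
orientation: [0.001, -0.198, 0.98, -0.001]
ft_force: [-0.7, -0.6, 5.9]
grip_width: 0.0224
grip_force: 61.8
```

Request:
apply_moves(rows=[[0,0,0.02,0],[0,0,0.05,0],[0,0,0.09,0],[0,0,0.13,0],[0,0,0.15,0],[0,0,0.15,0]])

```text
time: 19.15
position: [0.4346, -0.1153, 0.1567]
orientation: [0.003, -0.198, 0.98, -0.002]
ft_force: [0.1, -0.2, -0.4]
grip_width: 0.022
grip_force: 61.1
```

```bash
python3 chk.py brush_wood e
```

```text
19.15 [ 0.4346 -0.1153  0.1567] 0.02201084735269393 [ 0.14173965 -0.17808809 -0.416045  ]
side brush_wood 0.56 [243. 217.  83.  36.] [ 0.421 -0.123  0.165] [0.151 0.168]
top brush_wood 0.63 [526. 280.  33.  65.] [ 0.512 -0.431  0.019] [0.005 0.025]
```

Request:
apply_moves(rows=[[0.01,-0.025,0,-0.08],[0.022,-0.06,0,-0.18],[0.035,-0.095,0,-0.28],[0.048,-0.13,0,-0.38],[0.06,-0.165,0,-0.48],[0.072,-0.2,0,-0.55],[0.08,-0.22,0,-0.592],[0.084,-0.233,0,-0.592]])

```text
time: 20.15
position: [0.5158, -0.3485, 0.1498]
orientation: [-0.002, 0.098, 0.995, 0.001]
ft_force: [0.5, -0.2, -1.2]
grip_width: 0.0222
grip_force: 61.1
```

Request:
apply_moves(rows=[[0,0,-0.03,0],[0,0,-0.06,0],[0,0,-0.09,0],[0,0,-0.115,0],[0,0,-0.13,0],[0,0,-0.14,0],[0,0,-0.144,0],[0,0,-0.144,0]])

```text
time: 20.95
position: [0.5169, -0.3475, 0.01]
orientation: [0.0, 0.097, 0.995, -0.0]
ft_force: [0.1, -0.5, -1.6]
grip_width: 0.0223
grip_force: 61.1
```

Request:
apply_moves(rows=[[0,0,0,0],[0,0,0,0]])

```text
time: 21.15
position: [0.5173, -0.3478, 0.0101]
orientation: [0.001, 0.097, 0.995, -0.0]
ft_force: [0.4, -0.4, -0.4]
grip_width: 0.0225
grip_force: 61.1
```

Opening to 45 mm, then lifting clear.

Request:
apply_moves(rows=[[0,0,0,0],[0,0,0,0],[0,0,0,0],[0,0,0,0],[0,0,0,0]], grip=0.045)

```text
time: 21.65
position: [0.5166, -0.3474, 0.0093]
orientation: [-0.0, 0.097, 0.995, -0.0]
ft_force: [-0.6, 0.4, 0.3]
grip_width: 0.045
grip_force: 0.0
```

Request:
apply_moves(rows=[[0,0,0.02,0],[0,0,0.05,0],[0,0,0.09,0],[0,0,0.13,0],[0,0,0.17,0],[-0.02,0.04,0.19,0],[-0.05,0.08,0.2,0],[-0.08,0.11,0.2,0]])

```text
time: 22.45
position: [0.437, -0.2366, 0.2118]
orientation: [0.002, 0.096, 0.995, -0.001]
ft_force: [-0.3, 0.6, 0.7]
grip_width: 0.0446
grip_force: 0.0
```

Request:
apply_moves(rows=[[-0.03,0.035,0,0],[-0.06,0.07,0,0],[-0.09,0.1,0,0],[-0.09,0.1,0,0],[-0.09,0.1,0,0],[-0.09,0.1,0,0]])

```text
time: 23.05
position: [0.3474, -0.1381, 0.2097]
orientation: [0.001, 0.097, 0.995, -0.0]
ft_force: [-0.5, -0.4, 0.0]
grip_width: 0.0452
grip_force: 0.0
```

```bash
python3 chk.py brush_wood,bottle_white,bottle_pink,stored_bottle,palette,owl,water_mug f
```

```text
23.05 [ 0.3474 -0.1381  0.2097] 0.045168463677820396 [-0.5133298  -0.35467538  0.03474011]
side brush_wood 0.84 [326. 374.  94.  23.] [ 0.52  -0.354  0.018] [0.005 0.021]
side brush_wood 0.16 [274. 142.  19.  41.] [0.565 0.31  0.084] [0.024 0.133]
side bottle_white 0.95 [211. 147.  27.  48.] [0.413 0.313 0.083] [0.032 0.133]
side bottle_white 0.64 [323. 414.  71.   3.] [ 0.492 -0.422  0.019] [0.018 0.058]
side bottle_pink 0.84 [361. 209.  21.  60.] [ 0.689 -0.011  0.069] [0.002 0.127]
side bottle_pink 0.75 [368. 170.  25.  41.] [0.736 0.1   0.099] [0.059 0.132]
side stored_bottle 0.88 [276. 140.  22.  44.] [0.565 0.31  0.087] [0.037 0.133]
side palette 0.8 [292. 238.  38.  27.] [0.545 0.002 0.009] [0.001 0.013]
side owl 0.82 [364. 262.  29.  46.] [ 0.646 -0.143  0.042] [0.    0.078]
side owl 0.51 [326. 371.  93.  21.] [ 0.521 -0.354  0.018] [0.006 0.021]
side water_mug 0.77 [408. 211.  37.  54.] [ 0.788 -0.015  0.054] [-0.     0.084]
top brush_wood 0.94 [484. 272.  22.  64.] [ 0.523 -0.347  0.019] [0.012 0.025]
top bottle_white 0.65 [137. 313.  37.  28.] [0.413 0.317 0.104] [0.01  0.139]
top bottle_white 0.49 [303. 132.  55.  53.] [0.803 0.013 0.036] [-0.001  0.086]
top bottle_pink 0.94 [310. 179.  21.  35.] [0.684 0.005 0.104] [-0.     0.133]
top bottle_pink 0.91 [141. 277.  39.  27.] [0.483 0.322 0.103] [0.011 0.138]
top stored_bottle 0.79 [146. 236.  39.  35.] [0.562 0.316 0.101] [0.007 0.138]
top palette 0.65 [306. 255.  38.  35.] [0.546 0.011 0.009] [0.    0.016]
top owl 0.84 [374. 204.  37.  31.] [ 0.646 -0.122  0.065] [-0.001  0.081]
top water_mug 0.6 [302. 133.  56.  49.] [0.802 0.013 0.038] [-0.     0.086]
```

View pics/ftop.png

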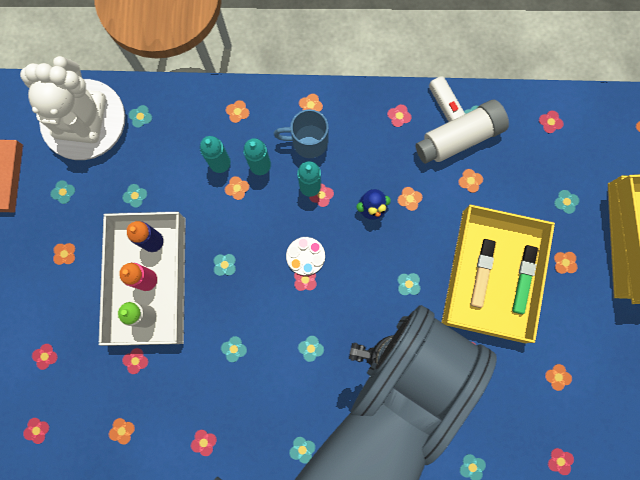

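View pics/fside.png

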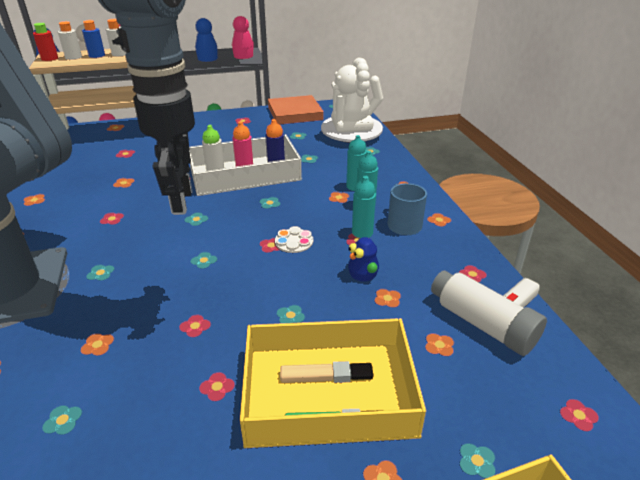

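Both views show three upright bottles in the basket (top view: 130,313; 138,277; 146,236) and both brushes flat in the tub (484,272 and 526,280). Everything else is unmoved and the arm is clear, so I'm handing in.

```bash
python3 -c "
import plant;print(plant.hand_in())"
```

```text
the job is handed in; nothing more can be done
None
```

I handed the job in at about 23 s: the final images show the white and pink bottles upright in the basket beside the stored one, the brush lying in the tub with the stored brush, and the palette, mug and owl where they started; the hand-in returned no verdict.

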